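# Hang the key tag in the sprung hook, marked face outward

## Robot

A 6-joint arm with a two-finger parallel gripper is mounted at the origin on the work surface. World frame = base frame: x ahead of the robot, y to its left, z up, the work surface at z = 0. Lengths are in m, angles in degrees, forces in N, time in s.
With the tool pointing down it reaches from about 0.325 to 0.9 m from the base axis. Payload 6.1 kg.
Tool frame: the origin (TCP) lies on the mounting face of the last link; the fingertips stand 182 mm ahead of it and the grasp point (between the pads) lies 164 mm ahead of it; z points along the fingers, y is the line along which they close (so a half turn about z gives the same grasp; the last joint's range is limited). The gripper opens to 87 mm and grips with 3 to 60 N. Pads are 19 mm wide; open, the fingers measure 117 mm over their backs; the gripper's body (75 mm by 190 mm) begins 51 mm behind the grasp point.
Start: joints at [56.03, 12.628, 87.462, -0, 79.91, -7.225], TCP at [0.281, 0.558, 0.405] pointing down, gripper open.
Joint ranges: [-170.65, 170.65], [-52.31, 119.04], [5.05, 147.46], [-71.25, 251.25], [11.57, 151.72], [-153.62, 153.62]. Speed limits (degrees/s): [147.25, 147.25, 172.46, 180, 180, 180].

## Interface

Orientations are given as [roll, pitch, yaw] about the fixed x, y, z axes, in that order (R = Rz(yaw) Ry(pitch) Rx(roll)).
In Python, from cell import robot gives the robot as it stands.
- The arm moves only by the shell command python3 -m handwheel 'ROWS' [FORCE]. ROWS is JSON, a list of rows, each a list of 3 entries, a list of its own where there are three numbers: the shift along the tool's x, y, z in cm, then the turn, a rotation vector about the tool's x, y, z in degrees, then the finger opening in cm, from 0 to 8.7. In form: [[[x, y, z], [ax, ay, az], gripper], ...]. A call has exactly 8 rows; each row is the pose to reach, as a shift and turn from the pose commanded when the call began, along the tool's axes at that moment; what a row does not reach only later rows make up. A row lasts 1/12 s, in which the tool goes at most 41.7 mm and 7.16 degrees, less where a joint would pass 70% of its speed; a pose out of reach is approached as far as the arm can. A call with a gripper value outside its range is refused whole. The fingers move at their own pace and stop on an object; FORCE is the grip in N (left out, the last holds). Time passes only in rows, so rows that repeat a pose let the fingers close, or fill a call up. It gives the time, the measured TCP pose, the force, the opening and the grip force at its end, in the units of the state.
- robot.sense(): the state, without advancing time (a new reading comes with each control period).
- robot.capture(name): name is "side" or "top"; returns a dict with "pixels" (400x640x3 uint8, blue, green, red), "depth" (400x640 float32, m along the optical axis (not along the pixel's ray), 0 where there is no reading), "fx", "fy", "cx", "cy" (pixels), "rvec" (rotation vector, rad) and "tvec" (3), from world to camera coordinates, as OpenCV has them. Camera axes: x right, y down, z forward; pixel columns grow to the right and rows downward; lengths in m; the calibration is good to about 2 mm. A picture is of the moment at which its call begins.
- robot.finish_job(): hands the job in; it is judged then, once.
The state is a dict: "t": time; "joint_positions": joint angles; "joint_velocities": joint speeds; "effort": joint torques, N m; "tcp_pos": TCP position; "tool_rot": TCP orientation; "force": force on the tool from outside, world axes, zero at the start; "torque": the same for the moment, N m; "gripper_width": finger opening in m; "finger_force": force on a finger pad.
Only numpy, scipy, OpenCV 4.12 (cv2) and the standard library are available. Lean on these libraries where they do the work, as an engineer would, in place of code of your own. Each camera call takes 0.05 s, during which the arm holds its last target. There are 200 camera calls.

## Task

Take the key tag out of the walnut stand and hang it on the brass hook of the key rack with its yellow, red-dotted face pointing outward, away from the rack's post. Press its top bar gently down past the spring catch until it sits fully home in the hook and the catch has snapped back over it, then let go; never push on the rack with more than 25 N, and leave the other things on the shelf where they are.

Things in the scene. Friction and masses are not known exactly. Their poses are not given: they have to be found in the camera images.
- tag: rigid plastic key tag standing upright in the stand, 8 mm thick (x), 76 mm wide (y), 118 mm tall (z), 80 g. Face +x yellow with a red dot, face -x black (both colours show along the edges). Origin: centre of the bottom edge. Up to z 62 mm it is 76 mm wide, above that the head is 50 mm wide. Window through the head along x: y -17 to 17, z 54 to 110 mm; bar above it z 110 to 118 mm.
- tag_bar (a point): centre of the underside of the tag's top bar, 110 mm above the tag's origin; the bar is 8 mm thick (x) and 8 mm high, its underside rests on the hook. Same axes as the tag.
- rack: fixed key rack; origin on the shelf under the post's centre, +x outward (the way the hook points), z up. Walnut foot 12 mm high, x -30 to 100, y -50 to 50 mm; post 24 x 34 mm, 170 mm high. Brass hook in the plane y = 0: level arm along x, 10 mm wide, 8 mm thick, with an upturned lip at its end. Hook and catch are smooth and rise up to 31 mm above the arm's top.
- catch (a joint): spring catch over the arm, m: 0 out, grows to 0.014 as it is pushed towards the post. Nose out to x 57 mm, 9 to 12 mm above the arm; over that its face slopes back 30 degrees from upright to 29 mm up. A bar pressed down the slope pushes it back (3 to 6 N down, 3 to 7 N outward); just short of the arm it snaps out over the bar. Over 8 N down: the bar stands on the arm (or on the lip).
- stand: fixed walnut block 44 x 114 x 32 mm (x, y, z) that the tag stands in, origin centre of its underside. Slot along y, 10 mm wide, 80 mm long, 22 mm deep (floor at z 10 mm); the tag stands on its floor with its axes along the stand's.
- box: bystander, fixed: closed walnut box with hinged lid, 110 x 150 x 64 mm plus a brass knob on top, about 100 mm high in all; origin centre of its underside
- dish: bystander, loose: round pewter dish 110 mm across, 24 mm high, with two nickel keys lying in it; origin centre of its underside
- doorstop: bystander, loose: black rubber wedge 130 x 42 x 36 mm; origin centre of its underside
- padlock: bystander, loose: brass padlock standing upright, 22 x 44 x 62 mm; origin centre of its underside
- tag_head (a point): on the tag's mid plane, 66 mm above its origin: height for the fingertips. The 50 mm wide head is gripped by its two side edges (fingers closing along the tag's y), fingertips here, just above the level shoulders, 13 mm wide, at z 62 mm.
- hook_seat (a point): where the bar's underside centre belongs: on the arm's top, x 55 mm, nominal z 160 mm in the rack's frame. The bar fits at x 46 to 58 mm. The hook is set higher or lower on the post: the arm's true top lies up to 13 mm above or below this point, which is NOT reported (find it by feel or sight). The hook is clamped firm and does not slide in use.
- hook_lip (a point): nominal top of the lip, x 65 mm (the lip spans x 62 to 68), 12 mm above the arm's top; like the whole hook, truly up to 13 mm higher or lower. The lip enters the tag's window; the bar comes down behind it. With the bar's underside 30 mm above hook_seat the tag can be brought in along -x over the lip at any setting, touching at most the soft catch.
There are look-alikes about, which are no part of the job. Leave any green look-alike of the tag alone.

How it is judged (in metres and radians):
On the way, in this order (a step that is already met when the one before it is completed fails the run):
1. the tag is lifted clear of the stand (height (world z) of tag above 0.04 m), for 0.1 s.
2. the tag's bar, over the hook and with the marked face outward, pushes the catch back (x of tag_bar in the frame of rack between 0.04 and 0.064 m and y of tag_bar in the frame of rack between -0.015 and 0.015 m and z of tag_bar in the frame of rack between 0.145 and 0.205 m and x of rack in the frame of tag below -0.03 m and value of joint catch above 0.0015 m), for 0.05 s.
At the end, for the whole second after the job is handed in: The tag hangs still on the hook's arm, bar between lip and post (44 to 61 mm out, within 16 mm sideways, 145 to 175 mm high), carried by the rack, catch back out over it (under 2 mm), yellow face outward within 0.3 rad, upright within 0.2 rad (x of tag_bar in the frame of rack between 0.044 and 0.061 m and y of tag_bar in the frame of rack between -0.016 and 0.016 m and z of tag_bar in the frame of rack between 0.145 and 0.175 m and value of joint catch below 0.002 m and x of rack in the frame of tag below -0.03 m and angle between the x axis of tag and the x axis of rack, either way round below 0.3 rad and angle between tag's own z axis and vertical below 0.2 rad and linear speed of tag below 0.05 m/s and contact force between tag and rack above 0.3 N); the robot touches nothing.
It fails at once if the rack, its hook or its catch is pushed with more than 25 N (contact force between anything else and rack above 25 N).
It fails at once if the dish is shifted by more than 15 mm (distance of dish from where it was at the start of the episode above 0.015 m).
It fails at once if the doorstop is shifted by more than 15 mm (distance of doorstop from where it was at the start of the episode above 0.015 m).
It fails at once if the padlock is shifted by more than 15 mm (distance of padlock from where it was at the start of the episode above 0.015 m).
It also fails if it takes over 46 s, if anything falls off the work surface, if the arm or the gripper's body presses on something with over 40 N, if the wrist force passes 120 N, or if a joint passes its speed limit or range.

## Working session

There is one attempt and no reset: what is moved stays moved. The work goes in short steps, Python scripts to look and compute and a shell command to move; the robot and the scene stay as the last step left them, time stands still between calls to the robot, and variables do not carry over. Pictures are saved under pics/ and viewed, at most 10 in all, crops included, and the job is handed in when it is done.

```bash
mkdir -p pics
cat > h.py <<'E'
import numpy as np,cv2,pickle
from scipy.spatial.transform import Rotation as Ro
def cap(robot,n):
    c=robot.capture(n); pickle.dump(c,open(n+'.pkl','wb')); return c
def load(n): return pickle.load(open(n+'.pkl','rb'))
def cloud(c):
    v,u=np.mgrid[:400,:640]; d=c['depth']
    P=np.stack([(u-c['cx'])/c['fx']*d,(v-c['cy'])/c['fy']*d,d],-1)
    R=cv2.Rodrigues(np.array(c['rvec'],float))[0]
    W=(P-np.array(c['tvec']).ravel())@R
    W[d==0]=np.nan
    return W
def proj(c,p): return cv2.projectPoints(np.array(p,float).reshape(-1,1,3),np.array(c['rvec'],float),np.array(c['tvec'],float),np.array([[c['fx'],0,c['cx']],[0,c['fy'],c['cy']],[0,0,1]]),None)[0].reshape(-1,2)
E
python3 - <<'E'
from cell import robot
from h import *
for n in('side','top'):
    c=cap(robot,n); cv2.imwrite(f'pics/{n}0.png',c['pixels']); R=cv2.Rodrigues(np.array(c['rvec'],float))[0]
    print(n,-R.T@np.array(c['tvec']).ravel(),R[2],c['fx'],(c['depth']==0).mean())
print(robot.sense())
E
```

```text
side [0.44024238 0.76545048 0.91327684] [ 0.11827414 -0.70045434 -0.70382878] 448.59078071212065 0.00397265625
top [ 0.48705046 -0.00704101  1.32978393] [ 0.09009207 -0.00733109 -0.99590646] 459.5002388114681 0.00417578125
{'t': 0.1, 'joint_positions': array([ 5.60296500e+01,  1.26702705e+01,  8.75190212e+01, -1.57250880e-03,
        7.99093593e+01, -7.22556219e+00]), 'joint_velocities': array([-0.07973601, -0.18017487, -0.12122709,  0.13545188, -0.05152841,
       -0.05558051]), 'effort': array([ 3.10686482e-05, -4.95939517e+01, -3.88522911e+01,  7.01501523e-02,
        5.15075598e-02, -1.14426805e-04]), 'tcp_pos': array([0.28113837, 0.55793029, 0.40375301]), 'tool_rot': array([-1.79901938e+02, -1.08724905e-02,  1.53255480e+02]), 'force': array([ 0.80941419, -0.5132322 ,  0.59237854]), 'torque': array([ 0.0272583 , -0.05762689,  0.00374261]), 'finger_force': 0.0, 'gripper_width': 0.08684237645652997}
```

View pics/side0.png

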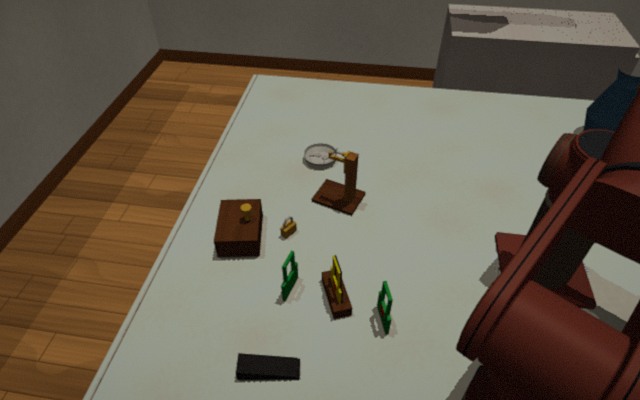

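View pics/top0.png

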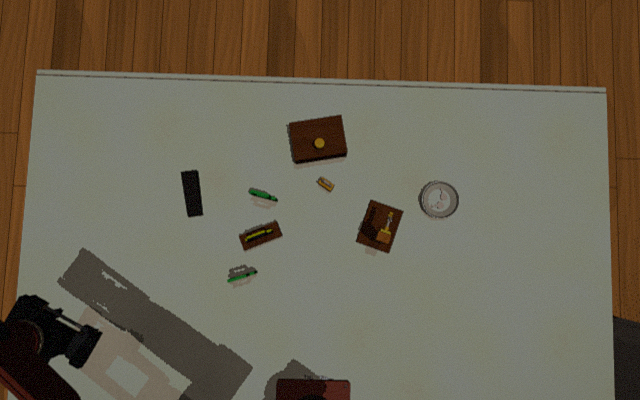

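The side view shows the yellow/black tag in its walnut stand at (337,283). Possible mix-ups are the green look-alikes at (290,275) and (385,305). The rack is at (345,185), with its hook pointing toward (335,157) and the dish behind at (320,155). In the top view the tag is at (258,235), the rack at (380,228) and the green tags at (263,195) and (242,273). I choose the yellow one and check it in a crop.

Run:
```python
from h import *
s=load('side');t=load('top')
a=cv2.resize(s['pixels'][240:325,300:400],None,fx=4,fy=4,interpolation=cv2.INTER_CUBIC)
b=cv2.resize(s['pixels'][140:225,300:400],None,fx=4,fy=4,interpolation=cv2.INTER_CUBIC)
c=cv2.resize(t['pixels'][190:260,230:290],None,fx=3.6,fy=3.6,interpolation=cv2.INTER_CUBIC)
d=cv2.resize(t['pixels'][190:260,350:410],None,fx=3.6,fy=3.6,interpolation=cv2.INTER_CUBIC)
r1=np.hstack([a,b]); r2=np.zeros((252,800,3),np.uint8); r2[:,:216]=c;r2[:,300:516]=d
cv2.imwrite('pics/crop.png',np.vstack([r1,r2]))
for n,c,(u0,u1,v0,v1) in(('side',s,(310,365,245,325)),('top',t,(230,290,210,255))):
    W=cloud(c);hsv=cv2.cvtColor(c['pixels'],cv2.COLOR_BGR2HSV)
    m=np.zeros((400,640),bool);m[v0:v1,u0:u1]=1
    y=m&(abs(hsv[...,0].astype(int)-28)<7)&(hsv[...,1]>130)&(hsv[...,2]>80)
    P=W[y];P=P[~np.isnan(P[:,0])]
    print(n,'yellow',len(P),P.mean(0),P.min(0),P.max(0))
    hi=P[P[:,2]>.05]
    (cx,cy),wh,ang=cv2.minAreaRect((hi[:,:2]*1000).astype(np.float32)); print('rect',cx,cy,wh,ang)
    q=W[m&(W[...,2]>.02)&(W[...,2]<.045)]
    print('stand',cv2.minAreaRect((q[:,:2]*1000).astype(np.float32)))
for n,c,(u0,u1,v0,v1) in(('side',s,(305,372,145,220)),('top',t,(350,410,190,260))):
    W=cloud(c);m=np.zeros((400,640),bool);m[v0:v1,u0:u1]=1
    for lo,hi in((.006,.02),(.03,.12),(.125,.165),(.165,.185),(.185,.23)):
        q=W[m&(W[...,2]>lo)&(W[...,2]<hi)]
        if len(q)>3:print(n,lo,hi,len(q),cv2.minAreaRect((q[:,:2]*1000).astype(np.float32)),q[:,2].mean(),q.mean(0))
```

```text
side yellow 112 [0.49938036 0.16644596 0.0971638 ] [0.4836227  0.13020659 0.06009177] [0.51528612 0.197282   0.13022143]
rect 500.0912780761719 163.5882568359375 (6.826099872589111, 73.32013702392578) 22.719926834106445
stand ((499.4117126464844, 162.98855590820312), (44.84642028808594, 118.25149536132812), 23.305482864379883)
top yellow 47 [0.50225181 0.15879356 0.11658406] [0.48491205 0.12951483 0.06954329] [0.51671063 0.19690731 0.13541997]
rect 501.02301025390625 162.738525390625 (5.498023509979248, 73.43599700927734) 23.23887825012207
stand ((500.045166015625, 161.44528198242188), (44.498939514160156, 114.29072570800781), 23.1603946685791)
side 0.006 0.02 1200 ((580.9783935546875, -242.78952026367188), (154.47235107421875, 324.5993347167969), 32.73754119873047) 0.010988862735606396 [ 0.5586237  -0.20961185  0.01098886]
side 0.03 0.12 293 ((500.9088439941406, -156.0632781982422), (40.18539810180664, 26.025001525878906), 25.175283432006836) 0.07683208725047604 [ 0.50339825 -0.15320346  0.07683209]
side 0.125 0.165 258 ((530.2831420898438, -166.27671813964844), (35.48053741455078, 
[... 294 characters left out ...]
358 ((541.4766845703125, -177.9805908203125), (199.0299835205078, 171.0636749267578), 1.3790092468261719) 0.012754537927506582 [ 0.54142804 -0.17408568  0.01275454]
top 0.03 0.12 42 ((501.01336669921875, -155.3804168701172), (33.94068908691406, 16.353742599487305), 30.164857864379883) 0.0772579397619613 [ 0.50404507 -0.15311598  0.07725794]
top 0.125 0.165 73 ((532.3992919921875, -168.88311767578125), (25.707487106323242, 80.32049560546875), 74.66986083984375) 0.14955562659454485 [ 0.53668795 -0.17092933  0.14955563]
top 0.165 0.185 203 ((524.1144409179688, -172.46115112304688), (33.98724365234375, 65.08723449707031), 72.8150634765625) 0.1718584322998817 [ 0.51348445 -0.16885496  0.17185843]
```

View pics/crop.png

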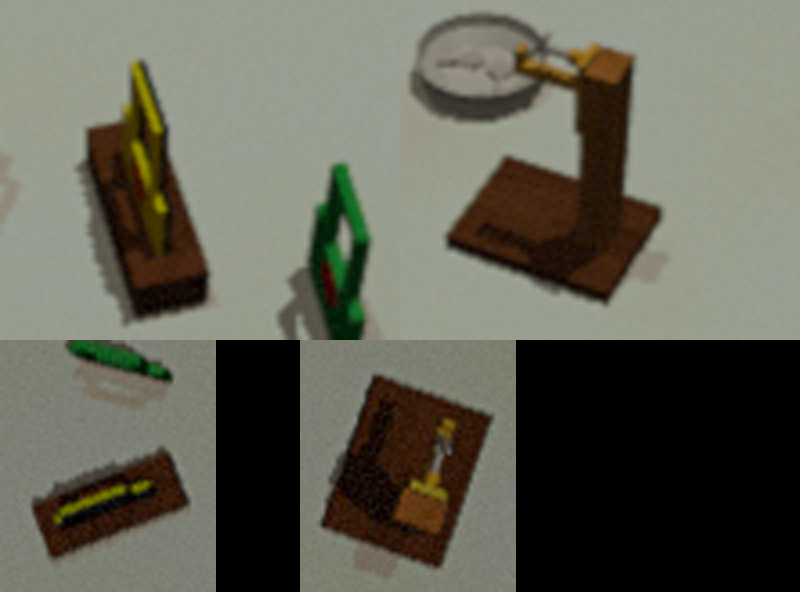

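The crop confirms the choice: a yellow face with a red dot on its +x side (left in the side view), black behind, standing in the walnut stand. The neighbour is green. The rack's hook points toward +x and slightly −y. Next I measure the rack's foot, arm height and catch.

Run:
```python
from h import *
s=load('side');t=load('top')
for n,c,(u0,u1,v0,v1) in(('side',s,(305,372,145,220)),('top',t,(350,410,190,260))):
    W=cloud(c);hsv=cv2.cvtColor(c['pixels'],cv2.COLOR_BGR2HSV)
    m=np.zeros((400,640),bool);m[v0:v1,u0:u1]=1
    f=m&(hsv[...,1]>110)&(W[...,2]>.004)&(W[...,2]<.022)
    r=cv2.minAreaRect((W[f][:,:2]*1000).astype(np.float32))
    print(n,'foot',r,W[f][:,2].mean())
    yaw=np.deg2rad(r[2] if r[2]<45 and r[2]>-45 else r[2]-90)
    x=np.array([np.cos(yaw),np.sin(yaw)]);o=np.array(r[0])/1000-.035*x
    print(' yaw',np.rad2deg(yaw),'origin',o,'seat',o+.055*x)
    q=m&(W[...,2]>.13)
    V=W[...,:2]-o;X=V@x*1000;Y=V@np.array([-x[1],x[0]])*1000
    for lo in range(-15,76,5):
        k=q&(X>=lo)&(X<lo+5)&(abs(Y)<25)
        if k.any():print('  x',lo,'n',k.sum(),'z',np.round(np.percentile(W[k][:,2],[5,50,80,95])*1000,1),'y',np.round([Y[k].min(),Y[k].mean(),Y[k].max()],1))
```

```text
side foot ((528.8046875, -241.72674560546875), (259.3029479980469, 140.63900756835938), 84.1837387084961) 0.010695330624649203
 yaw -5.816261291503906 origin [ 0.49398487 -0.23817989] seat [ 0.54870173 -0.24375352]
top foot ((536.5711669921875, -176.22837829589844), (98.72832489013672, 126.64339447021484), 72.21366882324219) 0.013476231595076132
 yaw -17.786331176757812 origin [ 0.50324409 -0.16553699] seat [ 0.55561521 -0.18233774]
  x -15 n 11 z [138.8 155.5 169.8 171.6] y [-9.9  2.2 14.1]
  x -10 n 32 z [146.  169.5 172.5 173.9] y [-16.1   2.   17.1]
  x -5 n 30 z [151.8 170.2 172.3 174.2] y [-16.7   1.5  16.9]
  x 0 n 30 z [156.2 172.1 174.3 175.6] y [-16.1   1.7  16.8]
  x 5 n 30 z [150.3 171.4 172.9 174.7] y [-17.4   1.7  16.7]
  x 10 n 28 z [156.7 171.6 173.9 175.2] y [-15.2   1.1  16.8]
  x 15 n 22 z [164.1 174.4 176.  176.7] y [-13.7   0.7  12.8]
  x 20 n 10 z [155.5 173.8 175.6 176.5] y [-6.3  0.7  4.9]
  x 25 n 10 z [145.4 171.7 174.4 175.3] y [-5.1  0.7  4.2]
  x 30 n 9 z [144.4 152.3 170.5 171.4] y [-2.9  1.5  4.3]
  x 35 n 8 z [147.7 168.5 171.7 173.1] y [-1.9  1.2  4.4]
  x 40 n 8 z [147.2 159.7 170.5 171.1] y [-2.5  0.8  3.8]
  x 45 n 11 z [149.1 175.  179.6 184.7] y [-4.2  0.3  4.5]
  x 50 n 10 z [146.  167.  172.7 176. ] y [-3.6  0.3  4.7]
  x 55 n 6 z [147.7 155.6 161.9 162.2] y [-3.5  0.8  4.5]
  x 60 n 11 z [147.7 150.6 159.2 162.6] y [-4.7 -0.1  4.6]
  x 65 n 8 z [153.6 159.8 161.4 162.2] y [-5.4  0.1  4.3]
```

The top view gives the rack origin at (0.503, −0.166) with yaw −17.8°. The lip top is about 161 mm, so the arm top is about 149 mm, and the post lies within ±12/±17 mm as it should. The tag is at (0.500, 0.163) with yaw 23.2°. With a vertical tool the gripper body would hit the catch, so I will grip with the tool tilted 25° outward.

```bash
cat >> h.py <<'E'
TAG=(np.array([.5003,.1627,.010]),23.2); RACK=(np.array([.5032,-.1655,0]),-17.8)
def frame(yaw): return Ro.from_euler('z',yaw,degrees=True).as_matrix()
def toolR(yaw,th=25):
    F=frame(yaw);s,c=np.sin(np.deg2rad(th)),np.cos(np.deg2rad(th))
    z=-s*F[:,0]-c*F[:,2]; y=F[:,1]; return np.column_stack([np.cross(y,z),y,z])
def delta(robot,p,R):
    s=robot.sense();R0=Ro.from_euler('xyz',s['tool_rot'],degrees=True).as_matrix()
    d=R0.T@(p-s['tcp_pos'])*100; w=Ro.from_matrix(R0.T@R).as_rotvec(degrees=True)
    print('shift cm',np.round(d,2),'turn',np.round(w,2))
    return d,w
def graspTCP(origin,yaw,zt,th=25,back=0):
    R=toolR(yaw,th); return origin+[0,0,zt]-R[:,2]*(.164+back),R
E
python3 - <<'E'
from cell import robot
from h import *
p,R=graspTCP(*TAG,.086,back=.11);print(p);delta(robot,p,R)
E
```

```text
[0.60673349 0.20831745 0.34432833]
shift cm [-44.81 -16.56   5.96] turn [ 10.81  23.33 -49.15]
```

```bash
python3 -m handwheel '[[[-4,-1.5,0],[1,3,-6],8.7],[[-8,-3,0],[3,6,-12],8.7],[[-12,-4.5,0],[4,9,-18],8.7],[[-16,-6,0],[5,12,-24],8.7],[[-20,-7.5,0],[7,15,-30],8.7],[[-24,-9,0],[8,18,-36],8.7],[[-27,-10,0],[9,20,-42],8.7],[[-28,-10.5,0],[10.8,23.3,-49.2],8.7]]'
python3 - <<'E'
from cell import robot
from h import *
p,R=graspTCP(*TAG,.086,back=.11);delta(robot,p,R)
E
```

```text
t: 0.77
tcp_pos: [0.4876, 0.334, 0.4043]
tool_rot: [-179.9, -24.6, -157.7]
force: [0.2, 0.0, 0.6]
gripper_width: 0.0875
finger_force: 0.0
shift cm [ -8.17 -16.14   2.9 ] turn [ 0.21  0.43 -0.78]
```

```bash
python3 -m handwheel '[[[-1.6,-3,0.5],[0,0,0],8.7],[[-3.2,-6,1],[0,0,0],8.7],[[-4.8,-9,1.7],[0,0,-0.3],7],[[-6.4,-12,2.2],[0,0,-0.3],7],[[-7.6,-15,2.6],[0,0,-0.3],7],[[-8.17,-16.14,2.9],[0,0,-0.3],7],[[-8.17,-16.14,2.9],[0,0,-0.3],7],[[-8.17,-16.14,2.9],[0,0,-0.3],7]]' 40
python3 - <<'E'
from cell import robot
from h import *
p,R=graspTCP(*TAG,.086,back=0);delta(robot,p,R)
s=cap(robot,'side');cap(robot,'top')
cv2.imwrite('pics/pre.png',cv2.resize(s['pixels'][180:330,260:420],None,fx=4,fy=4))
E
```

```text
t: 1.43
tcp_pos: [0.6031, 0.2125, 0.3439]
tool_rot: [179.9, -24.6, -157.4]
force: [0.1, 0.0, -0.3]
gripper_width: 0.0701
finger_force: 0.0
shift cm [-0.06 -0.59 10.89] turn [ 0.32  0.42 -0.53]
```

View pics/pre.png

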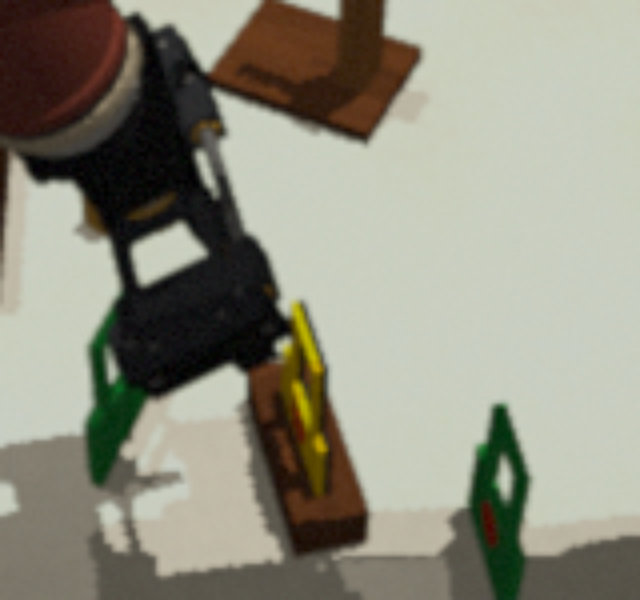

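The gripper stands above and outward of the tag: fingertips near (265,350), tag at (300,400) in the crop, green neighbour at (110,390) untouched. I advance partway, settle, and correct.

```bash
python3 -m handwheel '[[[0,-0.2,0],[0,0,0],7],[[0,-0.3,1],[0,0,0],7],[[0,-0.3,2],[0,0,0],7],[[0,-0.3,3],[0,0,0],7],[[0,-0.3,4],[0,0,0],7],[[0,-0.3,4],[0,0,0],7],[[0,-0.3,4],[0,0,0],7],[[0,-0.3,4],[0,0,0],7]]'
python3 - <<'E'
from cell import robot
from h import *
p,R=graspTCP(*TAG,.086,back=0);delta(robot,p,R)
E
```

```text
t: 2.2
tcp_pos: [0.5891, 0.2036, 0.3085]
tool_rot: [180.0, -24.5, -157.3]
force: [0.6, 0.6, 0.3]
gripper_width: 0.0699
finger_force: 0.0
shift cm [-0.06 -0.29  6.99] turn [ 0.24  0.52 -0.48]
```

```bash
python3 -m handwheel '[[[0,-0.3,1],[0.2,0.4,-0.4],7],[[0,-0.3,2],[0.2,0.4,-0.4],7],[[0,-0.3,3.2],[0.2,0.4,-0.4],7],[[0,-0.3,4.4],[0.2,0.4,-0.4],7],[[0,-0.3,5.5],[0.2,0.4,-0.4],7],[[0,-0.3,6.5],[0.2,0.4,-0.4],7],[[0,-0.3,7],[0.2,0.4,-0.4],7],[[0,-0.3,7],[0.2,0.4,-0.4],7]]'
python3 - <<'E'
from cell import robot
from h import *
p,R=graspTCP(*TAG,.086,back=0);delta(robot,p,R)
s=cap(robot,'side');cap(robot,'top')
cv2.imwrite('pics/grasp.png',cv2.resize(s['pixels'][200:330,260:420],None,fx=4,fy=4))
E
```

```text
t: 2.87
tcp_pos: [0.5624, 0.1894, 0.2429]
tool_rot: [180.0, -25.1, -156.9]
force: [0.4, 1.3, 0.5]
gripper_width: 0.0697
finger_force: 0.0
shift cm [-0.08 -0.01 -0.23] turn [ 0.08 -0.05 -0.07]
```

View pics/grasp.png

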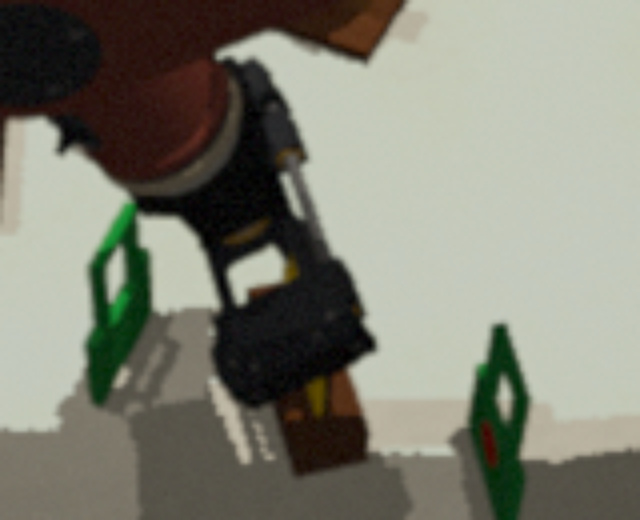

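The fingers straddle the tag head just above its shoulders (shoulder visible at (317,395)), and the green tags are clear. I back off 2 mm and close.

```bash
python3 -m handwheel '[[[-0.1,0,-0.2],[0,0,0],7],[[-0.1,0,-0.2],[0,0,0],4.5],[[-0.1,0,-0.2],[0,0,0],4.5],[[-0.1,0,-0.2],[0,0,0],4.5],[[-0.1,0,-0.2],[0,0,0],4.5],[[-0.1,0,-0.2],[0,0,0],4.5],[[-0.1,0,-0.2],[0,0,0],4.5],[[-0.1,0,-0.2],[0,0,0],4.5]]' 40
python3 - <<'E'
from cell import robot
from h import *
s=robot.sense();R0=Ro.from_euler('xyz',s['tool_rot'],degrees=True).as_matrix()
print('world up in tool',R0.T@[0,0,12], 'grasp', s['tcp_pos']+R0[:,2]*.164, R0)
E
```

```text
t: 3.63
tcp_pos: [0.5652, 0.1904, 0.2462]
tool_rot: [180.0, -24.9, -156.9]
force: [0.8, 1.0, 1.2]
gripper_width: 0.0496
finger_force: 40.0
world up in tool [ 5.04567139e+00  1.08181017e-03 -1.08876627e+01] grasp [0.50173125 0.16336657 0.09745106] [[-8.34458819e-01 -3.92557080e-01 -3.86752398e-01]
 [-3.56203956e-01  9.19727639e-01 -1.64984275e-01]
 [ 4.20472615e-01  9.01508475e-05 -9.07305225e-01]]
```

```bash
python3 -m handwheel '[[[0.6,0,-1.3],[0,0,0],4.5],[[1.2,0,-2.6],[0,0,0],4.5],[[1.9,0,-4.1],[0,0,0],4.5],[[2.6,0,-5.6],[0,0,0],4.5],[[3.4,0,-7.3],[0,0,0],4.5],[[4.2,0,-9],[0,0,0],4.5],[[4.6,0,-10],[0,0,0],4.5],[[4.6,0,-10],[0,0,0],4.5]]'
python3 - <<'E'
from cell import robot
from h import *
s=cap(robot,'side');t=cap(robot,'top')
cv2.imwrite('pics/lift.png',np.hstack([cv2.resize(s['pixels'][160:320,270:410],None,fx=2.8,fy=2.8),cv2.resize(t['pixels'][160:320,210:335],None,fx=2.8,fy=2.8)]))
s=robot.sense();R0=Ro.from_euler('xyz',s['tool_rot'],degrees=True).as_matrix();print(s['tcp_pos']+R0[:,2]*.164)
# tag measured
for n in('side','top'):
    c=load(n);W=cloud(c);hsv=cv2.cvtColor(c['pixels'],cv2.COLOR_BGR2HSV)
    y=(abs(hsv[...,0].astype(int)-28)<7)&(hsv[...,1]>130)&(hsv[...,2]>60)&(np.linalg.norm(W-[.5,.163,.16],axis=-1)<.09)
    P=W[y];print(n,len(P),P.min(0),P.max(0),np.median(P,0))
# delta to above hook: tag bar over seat +60mm out, bar underside at .215
off=.0015
F=frame(-17.8)
for outx,zb in((.13,.215),(.0555,.215)):
    p,R=graspTCP(RACK[0]+F@[outx+off,0.0007,zb-.110],-17.8,.0875);delta(robot,p,R);print(p)
E
```

```text
t: 4.3
tcp_pos: [0.5662, 0.1907, 0.3606]
tool_rot: [-179.9, -24.5, -156.9]
force: [0.5, 0.1, 0.6]
gripper_width: 0.0493
finger_force: 40.0
[0.50210848 0.16352797 0.20782611]
side 100 [0.48581363 0.16608179 0.12427581] [0.50486942 0.20157295 0.18641942] [0.49116881 0.19560826 0.15532349]
top 31 [0.49700241 0.14171033 0.23611923] [0.51178641 0.16490201 0.24510092] [0.50453149 0.15327441 0.24199343]
shift cm [  3.41 -43.4    3.29] turn [-17.23   0.18  37.11]
[ 0.69461051 -0.22622     0.34113448]
shift cm [  8.52 -38.52   5.65] turn [-17.23   0.18  37.11]
[ 0.62367687 -0.2034457   0.34113448]
```

View pics/lift.png

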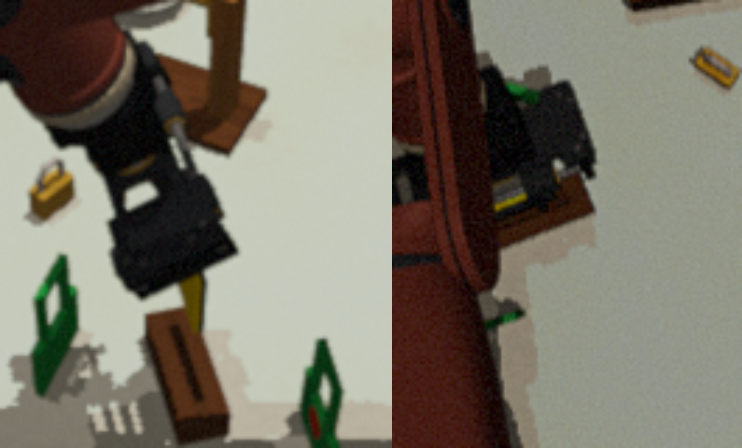

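The tag hangs upright in the fingers (yellow face at (192,300)), the stand slot is empty, and nothing else has moved. Now I carry it to in front of the hook.

```bash
python3 -m handwheel '[[[0.3,-2.5,0.2],[-2,0,4],4.5],[[0.6,-5.5,0.5],[-4,0,8.5],4.5],[[1,-9,0.8],[-6,0,13],4.5],[[1.3,-12.5,1],[-8,0,17.5],4.5],[[1.5,-16,1.3],[-10,0,22],4.5],[[1.8,-19.5,1.5],[-12,0,26.5],4.5],[[2,-22.5,1.8],[-14,0,31],4.5],[[2.2,-25,2],[-16,0,34.5],4.5]]'
python3 - <<'E'
from cell import robot
from h import *
F=frame(-17.8)
p,R=graspTCP(RACK[0]+F@[.1315,0.0007,.105],-17.8,.0875);delta(robot,p,R)
E
```

```text
t: 5.07
tcp_pos: [0.6373, -0.0529, 0.345]
tool_rot: [-180.0, -25.1, 164.7]
force: [0.6, -0.0, -1.4]
gripper_width: 0.0493
finger_force: 40.0
shift cm [ -9.3  -15.21  -3.91] turn [-1.12 -0.05  2.31]
```

```bash
python3 -m handwheel '[[[-1.5,-2.5,-0.6],[-0.3,0,0.6],4.5],[[-3,-5,-1.3],[-0.6,0,1.2],4.5],[[-4.5,-7.5,-2],[-1,0,2],4.5],[[-6,-10,-2.6],[-1,0,2.3],4.5],[[-7.5,-12.5,-3.3],[-1,0,2.3],4.5],[[-9,-14.8,-3.9],[-1,0,2.3],4.5],[[-9.3,-15.2,-3.9],[-1,0,2.3],4.5],[[-9.3,-15.2,-3.9],[-1,0,2.3],4.5]]'
python3 - <<'E'
from cell import robot
from h import *
F=frame(-17.8)
p,R=graspTCP(RACK[0]+F@[.1315,0.0007,.105],-17.8,.0875);delta(robot,p,R)
s=cap(robot,'side');t=cap(robot,'top')
cv2.imwrite('pics/pre2.png',np.hstack([cv2.resize(s['pixels'][110:230,250:390],None,fx=2.8,fy=2.8),cv2.resize(t['pixels'][150:270,330:470],None,fx=2.8,fy=2.8)]))
for n in('side','top'):
    c=load(n);W=cloud(c);hsv=cv2.cvtColor(c['pixels'],cv2.COLOR_BGR2HSV)
    V=(W-RACK[0])@F*1000
    y=(abs(hsv[...,0].astype(int)-28)<7)&(hsv[...,1]>130)&(hsv[...,2]>60)&(abs(V[...,0]-130)<25)&(abs(V[...,1])<50)&(V[...,2]>90)
    P=V[y];print(n,len(P),P.min(0),P.max(0),np.median(P,0)) if len(P) else print(n,0)
E
```

```text
t: 5.73
tcp_pos: [0.6952, -0.2254, 0.3404]
tool_rot: [-179.9, -25.1, 162.4]
force: [-0.4, 0.1, -1.2]
gripper_width: 0.0497
finger_force: 40.0
shift cm [ 0.06 -0.09 -0.05] turn [-0.13 -0.09  0.17]
side 35 [124.35106962 -26.18539057 158.77688332] [142.31995376  41.00953392 224.35632415] [ 1.29055864e+02 -1.76683916e-01  2.21093538e+02]
top 0
```

View pics/pre2.png

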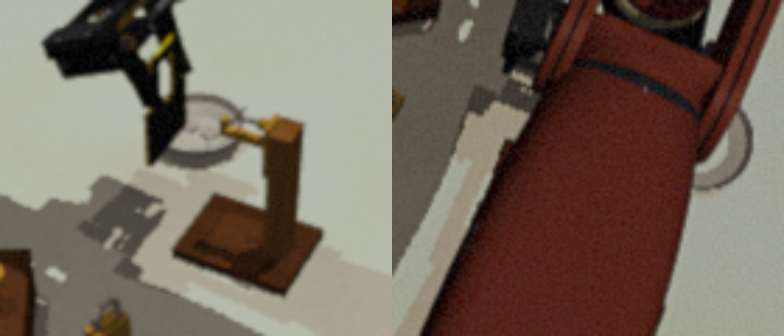

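The tag is in front of the hook at the right height, bar top at about 222 mm as expected, with the black face toward the post. The hook is at (240,125) left. I lower to bar underside 188 mm, then move in toward the post over the lip.

```bash
python3 -m handwheel '[[[-0.5,0,1.1],[0,0,0],4.5],[[-1.1,0,2.4],[0,0,0],4.5],[[-1.1,0,2.4],[0,0,0],4.5],[[0.7,0,3.2],[0,0,0],4.5],[[2.4,0,4],[0,0,0],4.5],[[3.6,0,4.6],[0,0,0],4.5],[[3.6,0,4.6],[0,0,0],4.5],[[3.6,0,4.6],[0,0,0],4.5]]'
cat >> h.py <<'E'
def where(robot):
    s=robot.sense();R0=Ro.from_euler('xyz',s['tool_rot'],degrees=True).as_matrix();F=frame(RACK[1])
    g=(F.T@(s['tcp_pos']+R0[:,2]*.164-RACK[0]))*1000-[1.5,0,-22.5]
    print('bar (rack mm)',np.round(g,1),'F rack',np.round(F.T@s['force'],1),'rot',np.round(s['tool_rot'],1),'out in tool',np.round(R0.T@F[:,0],3),'up',np.round(R0.T[:,2],3))
E
python3 - <<'E'
from cell import robot
from h import *
where(robot)
E
```

```text
t: 6.5
tcp_pos: [0.6458, -0.2071, 0.3167]
tool_rot: [-179.9, -24.9, 162.6]
force: [0.8, -0.7, -1.1]
gripper_width: 0.0499
finger_force: 40.0
bar (rack mm) [ 77.9   3.4 190.5] F rack [ 1.  -0.4 -1.1] rot [-179.9  -24.9  162.6] out in tool [-0.907 -0.007 -0.421] up [ 0.421 -0.001 -0.907]
```

```bash
python3 -m handwheel '[[[0.4,-0.1,0.2],[0,0,0],4.5],[[0.8,-0.2,0.4],[0,0,0],4.5],[[1.2,-0.25,0.6],[0,0,0],4.5],[[1.6,-0.25,0.8],[0,0,0],4.5],[[2,-0.25,1],[0,0,0],4.5],[[2,-0.25,1],[0,0,0],4.5],[[2,-0.25,1],[0,0,0],4.5],[[2,-0.25,1],[0,0,0],4.5]]'
python3 - <<'E'
from cell import robot
from h import *
where(robot)
s=cap(robot,'side');W=cloud(s);F=frame(-17.8)
cv2.imwrite('pics/over.png',cv2.resize(s['pixels'][120:220,280:400],None,fx=5,fy=5,interpolation=cv2.INTER_CUBIC))
E
```

```text
t: 7.17
tcp_pos: [0.624, -0.2036, 0.3163]
tool_rot: [-179.9, -24.9, 162.5]
force: [0.2, -1.0, -1.2]
gripper_width: 0.0494
finger_force: 40.0
bar (rack mm) [5.62e+01 1.00e-01 1.90e+02] F rack [ 0.5 -0.9 -1.2] rot [-179.9  -24.9  162.5] out in tool [-0.907 -0.006 -0.42 ] up [ 0.421 -0.001 -0.907]
```

View pics/over.png

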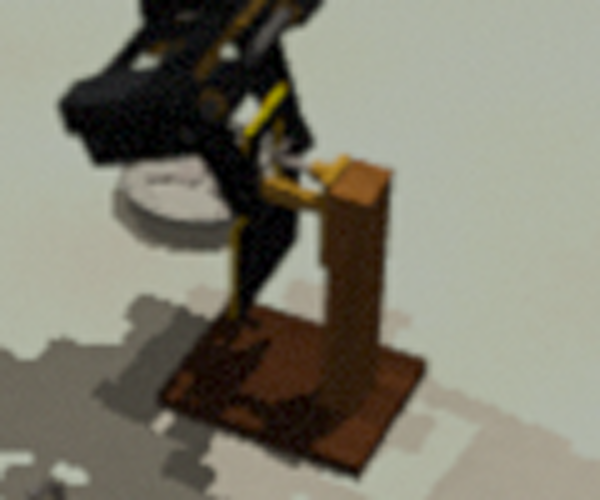

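The arm of the hook passes through the tag's window (brass at (285,190)) with the yellow bar above it at (268,110), and there is no contact force. I lower while watching the force.

```bash
python3 -m handwheel '[[[-0.08,0,0.18],[0,0,0],4.5],[[-0.17,0,0.36],[0,0,0],4.5],[[-0.25,0,0.54],[0,0,0],4.5],[[-0.34,0,0.73],[0,0,0],4.5],[[-0.42,0,0.91],[0,0,0],4.5],[[-0.5,0,1.09],[0,0,0],4.5],[[-0.59,0,1.27],[0,0,0],4.5],[[-0.63,0,1.36],[0,0,0],4.5]]'
python3 -c "
from cell import robot
from h import *
where(robot)"
python3 -m handwheel '[[[-0.04,0,0.09],[0,0,0],4.5],[[-0.08,0,0.18],[0,0,0],4.5],[[-0.13,0,0.27],[0,0,0],4.5],[[-0.17,0,0.36],[0,0,0],4.5],[[-0.17,0,0.36],[0,0,0],4.5],[[-0.17,0,0.36],[0,0,0],4.5],[[-0.17,0,0.36],[0,0,0],4.5],[[-0.17,0,0.36],[0,0,0],4.5]]'
python3 -c "
from cell import robot
from h import *
where(robot)"
```

```text
t: 7.88
tcp_pos: [0.6239, -0.2035, 0.3007]
tool_rot: [-179.9, -24.9, 162.5]
force: [-0.8, -0.0, -0.4]
gripper_width: 0.0498
finger_force: 40.0
bar (rack mm) [5.590e+01 1.000e-01 1.745e+02] F rack [-0.8 -0.3 -0.4] rot [-179.9  -24.9  162.5] out in tool [-0.907 -0.007 -0.421] up [ 0.421 -0.001 -0.907]
t: 8.55
tcp_pos: [0.624, -0.2036, 0.2974]
tool_rot: [-179.9, -24.9, 162.6]
force: [0.2, -0.4, 0.3]
gripper_width: 0.0497
finger_force: 40.0
bar (rack mm) [5.620e+01 1.000e-01 1.711e+02] F rack [ 0.3 -0.3  0.3] rot [-179.9  -24.9  162.6] out in tool [-0.907 -0.007 -0.421] up [ 0.421 -0.001 -0.907]
```

```bash
for i in 1 ; do python3 -m handwheel '[[[-0.04,0,0.09],[0,0,0],4.5],[[-0.08,0,0.18],[0,0,0],4.5],[[-0.13,0,0.27],[0,0,0],4.5],[[-0.17,0,0.36],[0,0,0],4.5],[[-0.17,0,0.36],[0,0,0],4.5],[[-0.17,0,0.36],[0,0,0],4.5],[[-0.17,0,0.36],[0,0,0],4.5],[[-0.17,0,0.36],[0,0,0],4.5]]'|head -1
python3 -c "
from cell import robot
from h import *
where(robot)"; done
```

```text
t: 9.22
bar (rack mm) [5.640e+01 1.000e-01 1.672e+02] F rack [ 3.6 -0.2  3.2] rot [-179.9  -24.8  162.5] out in tool [-0.907 -0.007 -0.42 ] up [ 0.42  -0.001 -0.907]
```

```bash
python3 -m handwheel '[[[-0.04,0,0.09],[0,0,0],4.5],[[-0.08,0,0.18],[0,0,0],4.5],[[-0.13,0,0.27],[0,0,0],4.5],[[-0.13,0,0.27],[0,0,0],4.5],[[-0.13,0,0.27],[0,0,0],4.5],[[-0.13,0,0.27],[0,0,0],4.5],[[-0.13,0,0.27],[0,0,0],4.5],[[-0.13,0,0.27],[0,0,0],4.5]]'|head -1
python3 -c "
from cell import robot
from h import *
where(robot)"
```

```text
t: 9.88
bar (rack mm) [5.620e+01 1.000e-01 1.638e+02] F rack [ 5.2 -0.6  2.3] rot [-179.9  -24.9  162.6] out in tool [-0.907 -0.007 -0.421] up [ 0.421 -0.001 -0.907]
```

```bash
python3 -m handwheel '[[[-0.04,0,0.09],[0,0,0],4.5],[[-0.08,0,0.18],[0,0,0],4.5],[[-0.13,0,0.27],[0,0,0],4.5],[[-0.13,0,0.27],[0,0,0],4.5],[[-0.13,0,0.27],[0,0,0],4.5],[[-0.13,0,0.27],[0,0,0],4.5],[[-0.13,0,0.27],[0,0,0],4.5],[[-0.13,0,0.27],[0,0,0],4.5]]'|head -1
python3 -c "
from cell import robot
from h import *
where(robot)"
```

```text
t: 10.55
bar (rack mm) [5.63e+01 1.00e-01 1.61e+02] F rack [ 5.4 -0.5  3.2] rot [-179.9  -24.9  162.6] out in tool [-0.907 -0.007 -0.421] up [ 0.421 -0.001 -0.907]
```

```bash
python3 -m handwheel '[[[-0.04,0,0.09],[0,0,0],4.5],[[-0.08,0,0.18],[0,0,0],4.5],[[-0.13,0,0.27],[0,0,0],4.5],[[-0.13,0,0.27],[0,0,0],4.5],[[-0.13,0,0.27],[0,0,0],4.5],[[-0.13,0,0.27],[0,0,0],4.5],[[-0.13,0,0.27],[0,0,0],4.5],[[-0.13,0,0.27],[0,0,0],4.5]]'|head -1
python3 -c "
from cell import robot
from h import *
where(robot)"
```

```text
t: 11.22
bar (rack mm) [5.610e+01 1.000e-01 1.569e+02] F rack [ 5.1 -1.4 -0.8] rot [-179.9  -24.9  162.6] out in tool [-0.907 -0.007 -0.421] up [ 0.421 -0.001 -0.907]
```

```bash
python3 -m handwheel '[[[-0.04,0,0.09],[0,0,0],4.5],[[-0.08,0,0.18],[0,0,0],4.5],[[-0.13,0,0.27],[0,0,0],4.5],[[-0.13,0,0.27],[0,0,0],4.5],[[-0.13,0,0.27],[0,0,0],4.5],[[-0.13,0,0.27],[0,0,0],4.5],[[-0.13,0,0.27],[0,0,0],4.5],[[-0.13,0,0.27],[0,0,0],4.5]]'|head -1
python3 -c "
from cell import robot
from h import *
where(robot)"
```

```text
t: 11.88
bar (rack mm) [ 56.1   0.2 153.7] F rack [ 5.9  0.7 -1.4] rot [-180.   -24.9  162.6] out in tool [-0.907 -0.007 -0.421] up [ 0.421 -0.001 -0.907]
```

```bash
python3 -m handwheel '[[[-0.02,0,0.05],[0,0,0],4.5],[[-0.04,0,0.09],[0,0,0],4.5],[[-0.06,0,0.14],[0,0,0],4.5],[[-0.08,0,0.18],[0,0,0],4.5],[[-0.08,0,0.18],[0,0,0],4.5],[[-0.08,0,0.18],[0,0,0],4.5],[[-0.08,0,0.18],[0,0,0],4.5],[[-0.08,0,0.18],[0,0,0],4.5]]'|head -1
python3 -c "
from cell import robot
from h import *
where(robot)"
```

```text
t: 12.55
bar (rack mm) [ 56.1   0.2 152.1] F rack [ 5.2 -0.   0.3] rot [-180.   -24.9  162.6] out in tool [-0.907 -0.007 -0.421] up [ 0.421 -0.001 -0.907]
```

```bash
python3 -m handwheel '[[[-0.02,0,0.05],[0,0,0],4.5],[[-0.04,0,0.09],[0,0,0],4.5],[[-0.06,0,0.14],[0,0,0],4.5],[[-0.06,0,0.14],[0,0,0],4.5],[[-0.06,0,0.14],[0,0,0],4.5],[[-0.06,0,0.14],[0,0,0],4.5],[[-0.06,0,0.14],[0,0,0],4.5],[[-0.06,0,0.14],[0,0,0],4.5]]'|head -1
python3 -c "
from cell import robot
from h import *
where(robot)"
```

```text
t: 13.22
bar (rack mm) [ 55.2   0.2 150.2] F rack [-0.1 -0.7 -6.5] rot [-180.   -25.   162.6] out in tool [-0.906 -0.007 -0.423] up [ 0.423 -0.001 -0.906]
```

```bash
python3 -m handwheel '[[[-0.02,0,0.05],[0,0,0],4.5],[[-0.04,0,0.09],[0,0,0],4.5],[[-0.04,0,0.09],[0,0,0],4.5],[[-0.04,0,0.09],[0,0,0],4.5],[[-0.04,0,0.09],[0,0,0],4.5],[[-0.04,0,0.09],[0,0,0],4.5],[[-0.04,0,0.09],[0,0,0],4.5],[[-0.04,0,0.09],[0,0,0],4.5]]'|head -1
python3 -c "
from cell import robot
from h import *
where(robot)"
```

```text
t: 13.88
bar (rack mm) [5.610e+01 1.000e-01 1.503e+02] F rack [ 0.3 -0.2 -6.8] rot [-179.9  -24.9  162.6] out in tool [-0.907 -0.007 -0.421] up [ 0.421 -0.001 -0.907]
```

```bash
python3 -m handwheel '[[[-0.02,0,0.05],[0,0,0],4.5],[[-0.04,0,0.09],[0,0,0],4.5],[[-0.04,0,0.09],[0,0,0],4.5],[[-0.04,0,0.09],[0,0,0],4.5],[[-0.04,0,0.09],[0,0,0],4.5],[[-0.04,0,0.09],[0,0,0],4.5],[[-0.04,0,0.09],[0,0,0],4.5],[[-0.04,0,0.09],[0,0,0],4.5]]'|head -1
python3 -c "
from cell import robot
from h import *
where(robot)"
```

```text
t: 14.55
bar (rack mm) [5.630e+01 1.000e-01 1.498e+02] F rack [ 0.3 -0.8 -1.7] rot [-179.9  -24.9  162.5] out in tool [-0.907 -0.007 -0.421] up [ 0.421 -0.001 -0.907]
```

```bash
python3 -m handwheel '[[[-0.02,0,0.05],[0,0,0],4.5],[[-0.04,0,0.09],[0,0,0],4.5],[[-0.04,0,0.09],[0,0,0],4.5],[[-0.04,0,0.09],[0,0,0],4.5],[[-0.04,0,0.09],[0,0,0],4.5],[[-0.04,0,0.09],[0,0,0],4.5],[[-0.04,0,0.09],[0,0,0],4.5],[[-0.04,0,0.09],[0,0,0],4.5]]'|head -1
python3 -c "
from cell import robot
from h import *
where(robot)"
```

```text
t: 15.22
bar (rack mm) [5.620e+01 1.000e-01 1.486e+02] F rack [ 0.1  0.4 -0.9] rot [-179.9  -24.9  162.6] out in tool [-0.907 -0.007 -0.421] up [ 0.421 -0.001 -0.907]
```

```bash
python3 -m handwheel '[[[-0.02,0,0.05],[0,0,0],4.5],[[-0.04,0,0.09],[0,0,0],4.5],[[-0.04,0,0.09],[0,0,0],4.5],[[-0.04,0,0.09],[0,0,0],4.5],[[-0.04,0,0.09],[0,0,0],4.5],[[-0.04,0,0.09],[0,0,0],4.5],[[-0.04,0,0.09],[0,0,0],4.5],[[-0.04,0,0.09],[0,0,0],4.5]]'|head -1
python3 -c "
from cell import robot
from h import *
where(robot)"
```

```text
t: 15.88
bar (rack mm) [5.630e+01 1.000e-01 1.483e+02] F rack [-1.1  0.4  5.1] rot [-179.9  -24.9  162.5] out in tool [-0.907 -0.007 -0.421] up [ 0.421 -0.001 -0.907]
```

```bash
python3 -m handwheel '[[[-0.01,0,0.03],[0,0,0],4.5],[[-0.02,0,0.05],[0,0,0],4.5],[[-0.02,0,0.05],[0,0,0],4.5],[[-0.02,0,0.05],[0,0,0],4.5],[[-0.02,0,0.05],[0,0,0],4.5],[[-0.02,0,0.05],[0,0,0],4.5],[[-0.02,0,0.05],[0,0,0],4.5],[[-0.02,0,0.05],[0,0,0],4.5]]'|head -1
python3 - <<'E'
from cell import robot
from h import *
where(robot)
s=cap(robot,'side')
cv2.imwrite('pics/seat.png',cv2.resize(s['pixels'][120:220,280:400],None,fx=5,fy=5,interpolation=cv2.INTER_CUBIC))
E
```

```text
t: 16.55
bar (rack mm) [5.630e+01 1.000e-01 1.482e+02] F rack [-0.6 -0.7  7.2] rot [-179.9  -24.9  162.5] out in tool [-0.907 -0.007 -0.42 ] up [ 0.42  -0.001 -0.907]
```

View pics/seat.png

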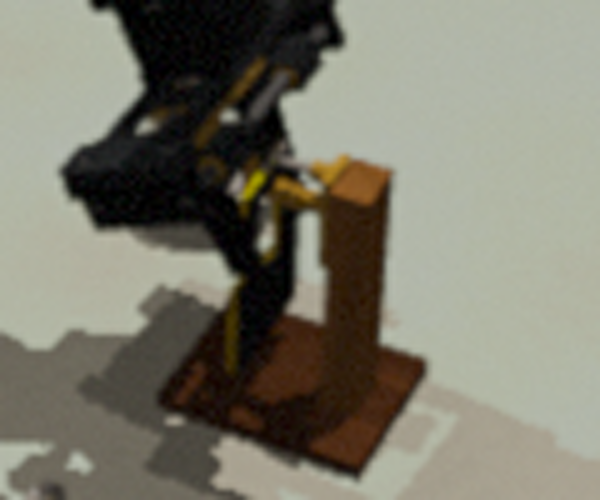

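The bar sits on the arm at about 148 mm: outward force gone, upward force about 7 N, brass catch above the bar. I ease off, release, check, and then retreat along the tool axis.

```bash
python3 -m handwheel '[[[0.02,0,-0.05],[0,0,0],4.5],[[0.02,0,-0.05],[0,0,0],4.5],[[0.02,0,-0.05],[0,0,0],5.2],[[0.02,0,-0.05],[0,0,0],5.6],[[0.02,0,-0.05],[0,0,0],6.2],[[0.02,0,-0.05],[0,0,0],7],[[0.02,0,-0.05],[0,0,0],7],[[0.02,0,-0.05],[0,0,0],7]]'
python3 -m handwheel '[[[0,0,-0.5],[0,0,0],7],[[0,0,-1.2],[0,0,0],7],[[0,0,-2.2],[0,0,0],7],[[0,0,-3.5],[0,0,0],7],[[0,0,-5],[0,0,0],7],[[0,0,-7],[0,0,0],7],[[0,0,-9.5],[0,0,0],7],[[0,0,-12],[0,0,0],7]]'
python3 - <<'E'
from cell import robot
from h import *
s=cap(robot,'side');t=cap(robot,'top')
cv2.imwrite('pics/end.png',cv2.resize(s['pixels'][130:220,280:400],None,fx=5,fy=5,interpolation=cv2.INTER_CUBIC))
W=cloud(s);V=(W-RACK[0])@frame(-17.8)*1000;hsv=cv2.cvtColor(s['pixels'],cv2.COLOR_BGR2HSV)
y=(abs(hsv[...,0].astype(int)-28)<7)&(hsv[...,1]>130)&(abs(V[...,0]-58)<14)&(abs(V[...,1])<45)&(V[...,2]>30)
P=V[y];print(len(P),np.percentile(P,[3,50,97],axis=0))
E
```

```text
t: 17.27
tcp_pos: [0.624, -0.2036, 0.2735]
tool_rot: [-179.9, -24.9, 162.6]
force: [0.8, 0.5, 0.3]
gripper_width: 0.0685
finger_force: 0.0
t: 17.93
tcp_pos: [0.6727, -0.2187, 0.3846]
tool_rot: [-179.9, -24.9, 162.6]
force: [0.0, -0.5, 0.4]
gripper_width: 0.0703
finger_force: 0.0
99 [[ 50.18850618 -17.46175646  48.07537086]
 [ 54.00328527  24.33287957 104.21234754]
 [ 59.77418311  41.38430479 156.70015136]]
```

View pics/end.png

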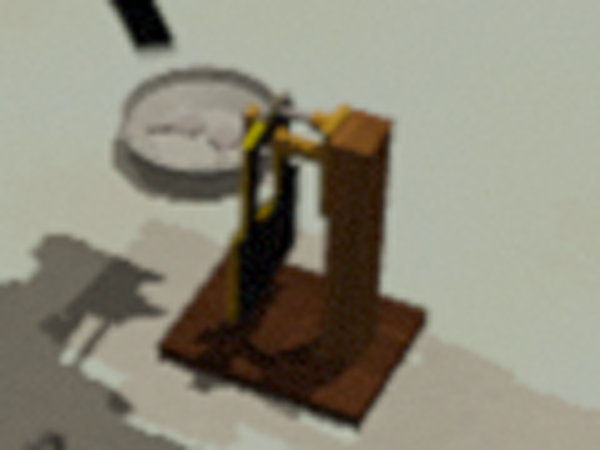

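The tag hangs upright on the hook, bar at (262,130) behind the lip at (250,110), catch over it and gripper clear. I let it settle for one call, then hand in.

```bash
python3 -m handwheel '[[[0,0,-1],[0,0,0],7],[[0,0,-1],[0,0,0],7],[[0,0,-1],[0,0,0],7],[[0,0,-1],[0,0,0],7],[[0,0,-1],[0,0,0],7],[[0,0,-1],[0,0,0],7],[[0,0,-1],[0,0,0],7],[[0,0,-1],[0,0,0],7]]'|head -2
python3 -c "
from cell import robot
print(robot.finish_job())"
```

```text
t: 18.7
tcp_pos: [0.6762, -0.2198, 0.3915]
the job is handed in; nothing more can be done
None
```

The key tag hangs upright on the brass hook with its yellow face outward and the catch back over its bar; I let go and handed in at 18.7 s (the hand-in returned no verdict), with no force reading over about 7 N at the rack and no contact with anything else seen.

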